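# Tap the tusk wedge of a knock-down plant stand tight

### The job

The wooden wedge at the loose end of the plant stand has only been started by hand: take the mallet and drive the wedge down its slot with it until the end board is drawn up and the wedge sits really tight and stays so by itself, without hitting so hard that the wood splits. Work the wedge with the mallet only, never with the fingers, do not strike the stand itself, and leave the plant and the other tools alone. Then put the mallet back down on the bench, clear of the stand.

Things in the scene. Friction and masses are not known exactly. Their poses are not given: they have to be found in the camera images.
- stand: Fixed pale wooden plant stand: shelf 276 x 170 x 20 mm, its top 125 mm above the bench, between two upright end boards. Origin on the bench under the outer face of the loose end board as drawn up, mid-depth; x along the shelf from the loose to the finished end, z up. At the finished end (x 330 mm) a like wedge is already tight and part of the stand: leave it
- end_board: Loose end board, 22 mm thick, 180 deep, 149 high (origin and axes as the stand's when drawn up). It stands up to 1.2 mm out towards -x; some 4 N along x shifts it until it is home against the shelf's shoulder
- slot (a point): Middle of the mouth of the wedge's slot, on top of the shelf's tenon, 125 mm above the bench. The tenon, 56 mm wide and 20 thick, sticks 58 mm out through the loose end board (to x = -58 mm of the stand). Slot 13 mm wide along y; its length along x differs by up to 1.6 mm from stand to stand and cannot be seen
- wedge: Brown wooden wedge upright in the slot, thin end down: 100 mm tall, 13 thick along y, along x 14 mm at the foot, 27 at the top (1 in 7). Origin at the foot, middle of the straight face; axes as the stand's: straight face on the end board (+x), slope to -x. Snug between the slot's sides. It gives way to 2 to 9 N while it slides or shifts the board; once the board is home the force climbs steeply
- wedge_top (a point): Middle of the wedge's flat top (27 x 13 mm), where the mallet lands; 61 to 69 mm above the slot's mouth at first. It must sink 8 to 32 mm, then ends 12 mm or more above the end board's top. Tight: a push or tap of 12 to 15 N through the mallet sinks it less than 1 mm more; above 30 N the wood splits
- mallet: Rubber mallet standing on one striking face with its handle level: black round head 56 mm across and 84 mm tall with upright axis, wooden handle 20 mm wide and 24 mm high, its middle line 42 mm above the face, pointing along -x to 208 mm from the head's axis. Origin: centre of the lower striking face; z up. 0.4 to 0.5 kg, nearly all in the head
- mallet_grip (a point): Point on the handle's middle line, 55 mm from the head's axis (27 mm clear of the head), 42 mm above the lower face: a good place to grip it from above; much farther from the head the handle twists in the fingers under a firm tap
- succulent: Bystander: succulent in a white ceramic pot, 86 mm across and about 100 mm tall, on a grey plastic turntable 220 mm across and 23 mm high. Origin at the middle of the pot's underside
- rake: Bystander: steel hand rake, 245 mm long, 90 mm wide. Origin at the root of its tines, on the bench
- scoop: Bystander: yellow plastic scoop, 210 mm long, 40 mm high. Origin at the back of its pan, on the bench
- pruner: Bystander: closed pruner with green grips, 195 mm long, 18 mm high. Origin at its pivot, on the bench
Mind the look-alikes: they are no part of the job. There is more than one size of the wedge; the job needs the smallest.

How it is judged (in metres and radians):
On the way, in this order (a step that is already met when the one before it is completed fails the run):
1. the mallet bears on the wedge (contact force between mallet and wedge above 1.5 N).
2. the wedge holds tight by itself, mallet lifted off (contact force between wedge and end_board above 12 N and contact force between mallet and wedge below 0.1 N), for 0.2 s.
At the end, for the whole second after the job is handed in: The wedge stands upright in its slot (within 20 mm, 0.1 rad) and, touched by nothing, presses on the end board with more than 12 N; the mallet is at rest on the bench (standing or lying), not touching the stand or the wedge (all of step 2 and angle between wedge's own z axis and vertical below 0.1 rad and horizontal distance between wedge_top and slot below 0.02 m and height (world z) of mallet between -0.01 and 0.04 m and linear speed of mallet below 0.02 m/s and contact force between mallet and stand below 0.1 N).
It fails at once if the mallet hits or presses the wedge with more than 30 N: the wood splits (contact force between mallet and wedge above 30 N).
It fails at once if the wedge is touched by the fingers or the arm (contact force between any of the fingers, the arm and wedge above 0.5 N).
It fails at once if the mallet strikes the stand itself with more than 10 N (contact force between mallet and stand above 10 N).
It fails at once if the succulent is shifted over 30 mm or tipped (distance of succulent from where it was at the start of the episode above 0.03 m or angle between succulent's own z axis and vertical above 0.3 rad).
It fails at once if the rake, scoop or pruner is shifted over 30 mm (distance of any of rake, scoop, pruner from where it was at the start of the episode above 0.03 m).
It also fails if it takes over 45 s, if anything falls off the work surface, if the arm or the gripper's body presses on something with over 40 N, if the wrist force passes 120 N, or if a joint passes its speed limit or range.

### The arm

A 7-joint arm with a two-finger parallel gripper is mounted at the origin on the work surface. World frame = base frame: x ahead of the robot, y to its left, z up, the work surface at z = 0. Lengths are in mm, angles in rad, forces in N, time in s.
With the tool pointing down it reaches from about 400 to 900 mm from the base axis. Payload 5.6 kg.
Tool frame: the origin (TCP) lies midway between the tips of the shut fingers; the grasp point (between the pads) lies 19 mm behind it; z points along the fingers, y is the line along which they close (so a half turn about z gives the same grasp; the last joint's range is limited). The gripper opens to 92 mm and grips with 3 to 60 N. Pads are 20 mm wide; open, the fingers measure 128 mm over their backs; the gripper's body (75 mm by 189 mm) begins 69 mm behind the grasp point.
Start: joints at [1.295, 0.468, -0.012, 1.603, 0.006, 1.071, -0.056], TCP at [149.914, -632.483, 214.592] pointing down, gripper open.
Joint ranges: [-2.53, 2.53], [-0.31, 2.02], [-1.57, 1.55], [0.28, 2.44], [-1.29, 4.43], [0.15, 1.84], [-2.92, 2.92]. Speed limits (rad/s): [2.57, 2.57, 3.14, 3.14, 3.14, 3.14, 3.14].

### API

Orientations are given as a rotation vector (axis times angle).
In Python, from cell import robot, grip, kin, viewer gives the robot as it stands. Calls block until the motion is done:
- robot.movep(position, orientation): joint-space move of the TCP to a pose.
- robot.servo_line(position, feed=150, rotation=None): straight line of the TCP; rotation=None keeps the orientation; feed is the mean speed in mm/s.
- robot.goto_joints(angles): joint-space move.
- grip(opening, newtons=None): opening from 0.0 (shut) to 1.0 (fully open); newtons is the grip in N (None keeps the last); returns when the fingers have stopped.
- robot.hold(seconds).
- kin.ik(position, orientation): joint angles nearest the present ones, or None.
- robot.observe(): the state.
- viewer.read_camera(name): name is "side" or "top"; returns the picture (420x560x3 uint8, red, green, blue); there is no depth.
- viewer.camera_info(name): a dict with "camera_matrix" (3x3 intrinsics, pixels), "k1" (the pictures are not rectified: a ray, as slopes to the right and down, at radius r is drawn at 1 + k1 r^2 times it, then the intrinsics apply), "R" (3x3) and "t" (3): a world point X has camera coordinates R X + t. Camera axes: x right, y down, z forward; pixel columns grow to the right and rows downward; lengths in mm; the calibration is good to about 2 mm. A picture is of the moment at which its call begins. camera_info takes no time and is no camera call.
A pose or a line that the arm cannot do raises robot.IKError and nothing moves.
- robot.job_done(): hands the job in; it is judged then, once.
Trained networks look in the newest picture that a camera, given by its name, has taken for a name from the list of things; names that differ only in an ending like _2 or _b are one class to them, and where a whole thing is asked for, a point or a joint stands for the part that bears it (a point fixed in the world has none). Each returns a list of dicts, best first, with "confidence" (0 to 1); they miss things now and then, are a little off and sometimes report something else, mostly with a low value. They report only what shows in the picture. A call takes as long as a camera call. They do not tell look-alikes from the thing itself.
- viewer.silhouettes(name, camera): "mask" (420x560 bool, what is visible of it).
- viewer.pinpoint(name, camera): "at" ([x, y, z] in mm, in the coordinates of the camera as it stood for that picture, good to about 4 mm: a listed point, or the origin of a listed thing).
The state is a dict: "t": time; "joints": joint angles; "joint_velocities": joint speeds; "joint_torque": joint torques, N m; "tcp_pos": TCP position; "tcp_rot": TCP orientation; "contact_force": force on the tool from outside, world axes, zero at the start; "wrist_torque": the same for the moment, N m; "grip_width": opening from 0.0 (shut) to 1.0 (fully open); "grip_force": force on a finger pad.
Only numpy, scipy, OpenCV 4.12 (cv2) and the standard library are available. Lean on these libraries where they do the work, as an engineer would, in place of code of your own. Each camera call takes 0.05 s, during which the arm holds its last target. There are 200 camera calls.

## Working session

There is one attempt and no reset: what is moved stays moved. The work goes in short steps, each a Python script; the robot and the scene stay as the last script left them, time stands still between calls to the robot, and variables do not carry over. Pictures are saved under pics/ and viewed, at most 10 in all, crops included, and the job is handed in when it is done.

```bash
ls; mkdir -p pics
cat > h.py <<'E'
import numpy as np, cv2
from cell import robot, grip, kin, viewer
def world(p,cam):
    i=viewer.camera_info(cam); return np.array(i["R"]).T@(np.array(p)-np.array(i["t"]))
def proj(X,cam):
    i=viewer.camera_info(cam); c=np.array(i["R"])@np.array(X,float)+np.array(i["t"]); s=c[:2]/c[2]
    s=s*(1+i["k1"]*(s@s)); K=np.array(i["camera_matrix"]); return K[:2,:2]@s+K[:2,2]
def pic(cam,name):
    im=viewer.read_camera(cam); cv2.imwrite(f"pics/{name}.png",np.ascontiguousarray(im[:,:,::-1])); return im
E
python3 - <<'E'
from h import *
for c in ("top","side"):
    pic(c,c+"0")
    i=viewer.camera_info(c); print(c, (-np.array(i["R"]).T@np.array(i["t"])).round(), np.array(i["R"]).round(3).tolist())
    for n in ("mallet","mallet_grip","wedge","wedge_top","slot","stand","end_board","succulent","rake","scoop","pruner"):
        for d in viewer.pinpoint(n,c): 
            w=world(d["at"],c); print(n,round(d["confidence"],2),w.round(1),proj(w,c).round())
o=robot.observe(); print(o["t"],o["tcp_rot"],o["contact_force"])
E
```

```text
pics
top [ 354.  -90. 1137.] [[0.012, -1.0, -0.01], [-0.988, -0.011, -0.154], [0.154, 0.012, -0.988]]
mallet 0.85 [ 528.1 -290.5   -0.8] [349. 209.]
mallet_grip 0.23 [ 531.5 -294.5    0.9] [351. 208.]
wedge 0.68 [442.3 -25.    3. ] [260. 237.]
wedge 0.6 [540.4  27.3  92.6] [240. 199.]
wedge 0.51 [ 6.83e+02 -2.01e+01  3.00e-01] [260. 158.]
wedge_top 0.74 [668.8 -19.5 135.9] [257. 149.]
wedge_top 0.54 [538.6  11.6 194.1] [242. 192.]
wedge_top 0.54 [453.1 -41.8 135.8] [264. 229.]
wedge_top 0.37 [ 529.  -291.     0.6] [350. 209.]
slot 0.87 [541.7  21.7 125.4] [241. 196.]
stand 0.81 [542.8  32.6  -2.5] [242. 204.]
end_board 0.97 [5.427e+02 3.080e+01 2.000e-01] [242. 203.]
end_board 0.2 [752.3   8.1   1.9] [251. 136.]
succulent 0.8 [ 702.8 -310.5   28.8] [357. 150.]
scoop 0.7 [278.6 314.3   0.5] [142. 292.]
pruner 0.75 [751.4   9.3  -1. ] [251. 137.]
side [220. 548. 881.] [[-0.91, -0.414, 0.004], [-0.309, 0.672, -0.673], [0.276, -0.614, -0.739]]
mallet 0.69 [ 534.2 -290.7    0.6] [299. 190.]
mallet_grip 0.67 [ 478.7 -272.2   42. ] [314. 189.]
mallet_grip 0.49 [283.4 316.9  -4.5] [297. 413.]
wedge 0.91 [446.  -21.6  -2.1] [291. 264.]
wedge 0.7 [ 6.855e+02 -2.080e+01  3.000e-01] [214. 234.]
wedge_top 0.78 [455.6 -37.8 131.8] [291. 226.]
wedge_top 0.66 [670.4 -13.3 131.4] [211. 207.]
wedge_top 0.63 [542.1  14.5 189.2] [249. 214.]
slot 0.74 [548.5  22.5 125.4] [246. 233.]
stand 0.67 [545.9  31.8  -0.8] [248. 266.]
end_board 0.72 [ 475.6 -272.3   41.9] [315. 189.]
end_board 0.52 [542.2  17.1 188.7] [248. 215.]
succulent 0.87 [ 701.9 -312.8   16. ] [255. 167.]
rake 0.58 [ 449.7 -493.5    3.9] [345. 158.]
scoop 0.79 [281.5 316.6  -3.9] [298. 413.]
pruner 0.93 [749.5  15.1  -2.9] [188. 237.]
1.2 [ 3.12032027e+00  3.64851596e-01 -3.60264836e-05] [-0.42900211 -0.69178691 -0.10765518]
```

Run:
```python
import cv2
for c,(x0,y0,x1,y1) in (("top",(100,90,450,350)),("side",(100,100,450,360))):
    im=cv2.imread(f"pics/{c}0.png")[y0:y1,x0:x1]; cv2.imwrite(f"pics/{c}0c.png",cv2.resize(im,None,fx=2.28,fy=2.28,interpolation=cv2.INTER_CUBIC))
```

```text
(no output)
```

View pics/top0c.png

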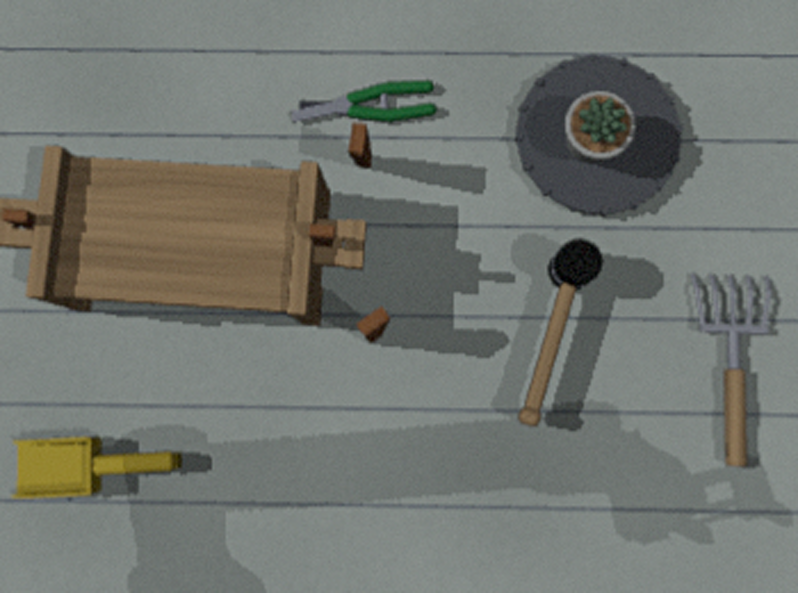

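View pics/side0c.png

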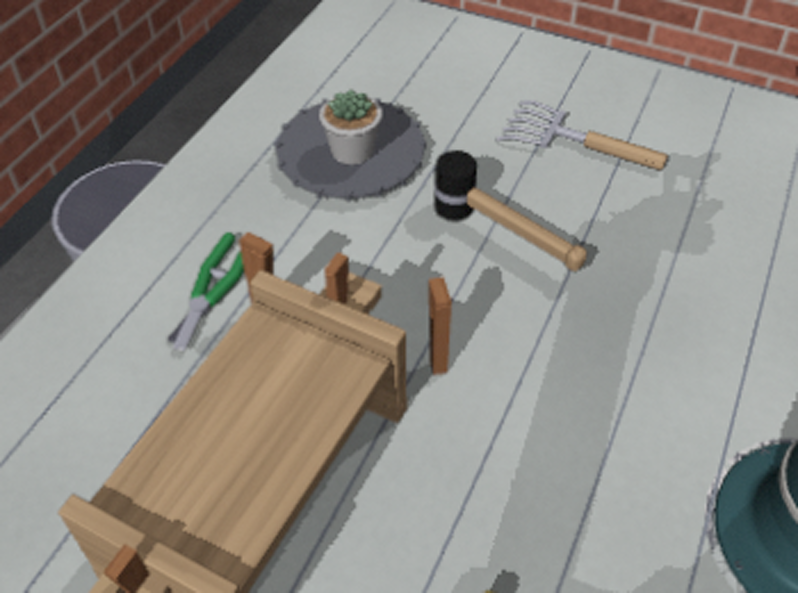

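The top view shows the stand with its loose end at right. The started wedge is at crop (320,232), with free-standing look-alike wedges at (360,145) and (373,325). The mallet head is at (577,262) and its handle end at (530,415). The side view agrees. Next I'll refine the mallet's yaw and the stand's yaw from the pixels.

```bash
cat >> h.py <<'E'
def back(px,z,cam):
    i=viewer.camera_info(cam); K=np.array(i["camera_matrix"]); q=(np.array(px,float)-K[:2,2])/[K[0,0],K[1,1]]; s=q.copy()
    for _ in range(20): s=q/(1+i["k1"]*(s@s))
    R=np.array(i["R"]); c=-R.T@np.array(i["t"]); d=R.T@np.r_[s,1]; return c+d*(z-c[2])/d[2]
E
python3 - <<'E'
from h import *
f=lambda x,y:(x/2.28+100,y/2.28+90); g=lambda x,y:(x/2.28+100,y/2.28+100)
print("head top",back(f(577,262),84,"top"),back(g(456,165),84,"side"))
print("handle end",back(f(530,416),42,"top"),back(g(576,257),42,"side"))
print("shelf dir",back(f(80,158),125,"top"),back(f(292,167),125,"top"))
print("shelf dir2",back(f(75,298),125,"top"),back(f(290,309),125,"top"))
print("wedge top T",back(f(321,232),189,"top"),"S",back(g(340,262),189,"side"))
print("board corners",back(f(316,162),149,"top"),back(f(303,305),149,"top"))
for cam in("top","side"):
  viewer.read_camera(cam)
  for d in viewer.silhouettes("mallet",cam)[:1]:
    m=d["mask"]; ys,xs=np.where(m); print(cam,m.sum(),xs.min(),xs.max(),ys.min(),ys.max())
E
```

```text
head top [ 528.07516571 -285.67134235   84.        ] [ 529.86336297 -280.36972702   84.        ]
handle end [ 342.36095068 -232.35158116   42.        ] [ 343.38601065 -228.79759113   42.        ]
shelf dir [640.8835982  312.87607651 125.        ] [632.41675231  58.95602169 125.        ]
shelf dir2 [472.44461928 307.03081864 125.        ] [462.33485625  55.79968423 125.        ]
wedge top T [541.21227017  15.14947924 189.        ] S [540.37429802  15.49580155 189.        ]
board corners [632.08435392  27.64452896 149.        ] [464.4867868   37.72519661 149.        ]
side 968 290 355 166 217
```

```bash
cat >> h.py <<'E'
from scipy.spatial.transform import Rotation as Rn
def down(th): return (Rn.from_euler('z',th)*Rn.from_euler('x',np.pi)).as_rotvec()
TH=np.radians(-16.1)
E
python3 - <<'E'
from h import *
p=np.array([476.5,-271.2]); r=down(TH)
grip(1.0,60)
robot.movep([*p,130],r); robot.servo_line([*p,23],feed=120)
grip(0.0,60); o=robot.observe(); print(o["t"],o["grip_width"],o["grip_force"],o["contact_force"],o["tcp_pos"])
robot.servo_line([*p,110],feed=100); robot.hold(0.3); o=robot.observe(); print(o["t"],o["grip_width"],o["contact_force"],o["wrist_torque"],np.array(o["joints"]).round(2))
robot.servo_line([*p,262],feed=150)
w=np.array([541,15.3]); h=np.array([np.cos(TH),np.sin(TH)])
q=w-h*(55-5)
robot.movep([*q,262],r); robot.hold(0.3); o=robot.observe(); print(o["t"],o["contact_force"],o["tcp_pos"],o["wrist_torque"])
pic("top","top1");pic("side","side1")
for c in("top","side"):
  for n in("mallet","mallet_grip","wedge_top"):
    if c=="top" : viewer.read_camera(c)
    else: viewer.read_camera(c)
    for d in viewer.pinpoint(n,c): print(c,n,round(d["confidence"],2),world(d["at"],c).round(1))
a=cv2.imread("pics/top1.png")[130:270,180:380]; b=cv2.imread("pics/side1.png")[130:270,170:370]
cv2.imwrite("pics/j1.png",cv2.resize(np.vstack([a,b]),None,fx=2.1,fy=2.1,interpolation=cv2.INTER_CUBIC))
E
```

```text
5.5417 0.2153241340196903 59.97584581375122 [-0.10588261 -0.33542421 -0.06227859] [ 476.46257944 -271.19891381   22.96347448]
6.8583 0.21516103354758645 [-0.65098352  0.0504081  -5.19497623] [ 0.04189396  0.20451311 -0.02709576] [ 0.55  0.44 -0.12  1.93  0.07  0.78 -1.46]
9.475 [ 0.25006795  0.29040208 -5.5025243 ] [493.12513684  28.29104225 261.95442374] [ 0.05785696  0.20168044 -0.03059657]
top mallet 0.62 [547.7   7.  238. ]
top wedge_top 0.73 [665.2 -20.  138.5]
top wedge_top 0.49 [452.1 -42.3 132.8]
side mallet 0.77 [552.   16.  241.2]
side mallet 0.55 [ 450.4 -493.4    1.2]
side mallet_grip 0.54 [542.3  16.7 192.6]
side wedge_top 0.59 [453.7 -39.1 131.3]
side wedge_top 0.52 [544.1  12.3 192.4]
side wedge_top 0.49 [671.3 -18.2 130.6]
```

View pics/j1.png

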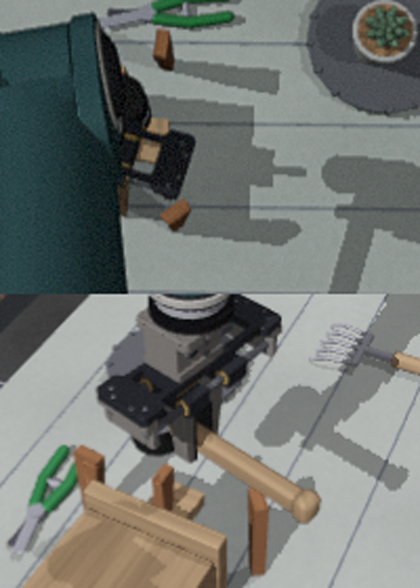

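Mallet is held level over the wedge (side crop: head at ~(155,435), wedge top at (163,475)). Next is a force-watched press in small steps.

Run:
```python
from h import *
o=robot.observe(); x,y,_=o["tcp_pos"]; f0=o["contact_force"][2]
robot.servo_line([x,y,222],feed=60)
z=222; log=[]
while z>180:
    f=robot.observe()["contact_force"][2]-f0
    if f>21 : break
    z-= 0.8 if f<4 else 0.4 if f<11 else 0.2
    robot.servo_line([x,y,z],feed=16)
    o=robot.observe(); log.append((round(z,1),round(o["tcp_pos"][2],1),round(o["contact_force"][2]-f0,1)))
    if o["t"]>30: break
print(log); robot.hold(0.2); o=robot.observe(); print(o["t"],o["contact_force"]-np.array([0,0,f0]),o["wrist_torque"],o["tcp_pos"])
```

```text
[(221.2, np.float64(221.5), np.float64(-1.0)), (220.4, np.float64(220.4), np.float64(-1.0)), (219.6, np.float64(219.5), np.float64(-0.8)), (218.8, np.float64(218.7), np.float64(-0.3)), (218.0, np.float64(217.9), np.float64(-0.7)), (217.2, np.float64(217.1), np.float64(-0.6)), (216.4, np.float64(216.3), np.float64(-0.8)), (215.6, np.float64(215.5), np.float64(-1.0)), (214.8, np.float64(214.7), np.float64(-0.4)), (214.0, np.float64(213.9), np.float64(-0.8)), (213.2, np.float64(213.1), np.float64(-1.1)), (212.4, np.float64(212.5), np.float64(0.6)), (211.6, np.float64(211.7), np.float64(2.7)), (210.8, np.float64(210.8), np.float64(1.8)), (210.0, np.float64(209.9), np.float64(2.2)), (209.2, np.float64(209.1), np.float64(1.4)), (208.4, np.float64(208.3), np.float64(2.3)), (207.6, np.float64(207.6), np.float64(2.5)), (206.8, np.float64(206.8), np.float64(1.2)), (206.0, np.float64(206.0), np.float64(1.9)), (205.2, np.float64(205.1), np.float64(2.3)), (204.4, np.float64(204.4), np.float64(2.1)), (203.6, np.float64(203.6), np.float64(3.2)), (202.8, np.float64(202.8), np.float64(2.6)), (202.0, 
[... 1430 characters left out ...]
194.7), np.float64(14.4)), (193.0, np.float64(194.5), np.float64(15.6)), (192.8, np.float64(194.4), np.float64(16.2)), (192.6, np.float64(194.3), np.float64(17.1)), (192.4, np.float64(194.2), np.float64(16.7)), (192.2, np.float64(194.0), np.float64(16.6)), (192.0, np.float64(193.9), np.float64(17.2)), (191.8, np.float64(193.8), np.float64(18.1)), (191.6, np.float64(193.7), np.float64(18.5)), (191.4, np.float64(193.6), np.float64(19.1)), (191.2, np.float64(193.5), np.float64(19.9)), (191.0, np.float64(193.4), np.float64(19.3)), (190.8, np.float64(193.3), np.float64(21.5))]
28.1917 [-4.73294346  5.28143234 21.25017524] [1.17751701 0.13685679 0.17335706] [494.84331828  30.61512212 193.25492814]
```

Run:
```python
from h import *
f0=-5.9; o=robot.observe(); x,y=493.13,28.29; z=190.8; r=down(TH)
for _ in range(8):
    f=robot.observe()["contact_force"][2]-f0
    if f>23.3: break
    z-=0.2; robot.servo_line([x,y,z],feed=16)
o=robot.observe(); print("peak",o["contact_force"][2]-f0,o["tcp_pos"][2],o["t"])
robot.servo_line([x,y,200],feed=40); robot.servo_line([x,y,262],feed=130); robot.hold(0.2)
o=robot.observe(); print(o["t"],o["contact_force"],o["wrist_torque"])
pic("side","side2")
for d in viewer.pinpoint("mallet","side"): print("mallet",d["confidence"],world(d["at"],"side").round(1))
p=[476.5,-271.2]
robot.movep([*p,200],r); print(robot.observe()["t"])
im=pic("side","side3")
for d in viewer.pinpoint("wedge_top","side"): print(d["confidence"],world(d["at"],"side").round(1))
b=im[130:280,150:400,::-1]; cv2.imwrite("pics/j2.png",cv2.resize(np.ascontiguousarray(b),None,fx=3,fy=3,interpolation=cv2.INTER_CUBIC))
```

```text
peak 23.777175734142304 193.0419781371513 28.6917
29.9083 [-0.03852711  0.41099325 -5.4737573 ] [0.08722321 0.1951734  0.01771189]
mallet 0.8 [550.8  13.9 240.3]
31.1833
0.82 [450.9 -35.6 129.2]
0.7 [545.5  17.2 173.3]
0.58 [674.8 -15.7 131.1]
```

View pics/j2.png

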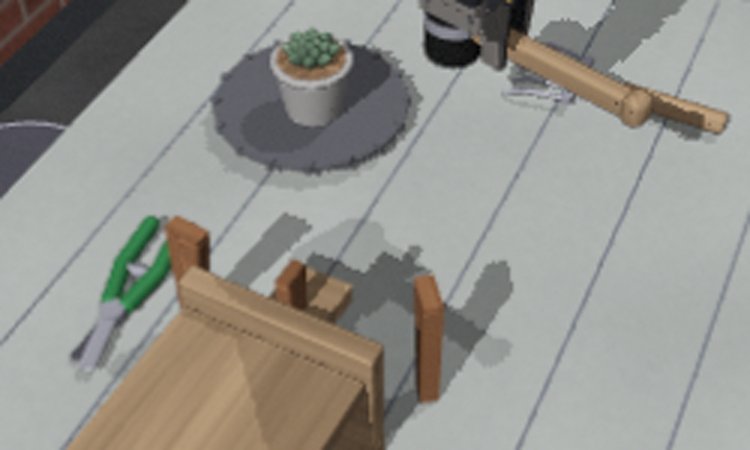

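The wedge has sunk about 18 mm and stands upright (crop (292,270)); the mallet is still level in the grip. Next I'll put the mallet down.

Run:
```python
from h import *
p=[476.5,-271.2]
robot.servo_line([*p,29],feed=120); f0=robot.observe()["contact_force"][2]; z=29
while z>20:
    z-=1; robot.servo_line([*p,z],feed=20)
    if robot.observe()["contact_force"][2]-f0>3: break
print(z,robot.observe()["t"])
grip(1.0); robot.servo_line([*p,140],feed=130); robot.hold(0.2)
o=robot.observe(); print(o["t"],o["grip_width"],o["contact_force"])
viewer.read_camera("side")
for d in viewer.pinpoint("mallet","side"): print(d["confidence"],world(d["at"],"side").round(1))
```

```text
22 34.6083
37.0 0.9998671744493504 [ 0.03537904  0.03016212 -0.20404105]
0.66 [ 538.7 -287.8   -1.3]
```

```bash
python3 -c "
from h import *
print(robot.job_done())"
```

```text
the job is handed in; nothing more can be done
None
```

I drove the wedge down about 18 mm with the mallet, to a final push of about 24 N (the wood splits above 30 N), then stood the mallet back on the bench clear of the stand and handed the job in at about 37 s. The climb from 12 to 24 N over the last 2 mm suggests the wedge is tight, but I did not re-tap it to check and the hand-in returned no verdict.

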